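# Close up the paint chest

## Robot

A 6-joint arm with a two-finger parallel gripper is mounted at the origin on the work surface. World frame = base frame: x ahead of the robot, y to its left, z up, the work surface at z = 0. Lengths are in m, angles in rad, forces in N, time in s.
With the tool pointing down it reaches from about 0.35 to 0.875 m from the base axis. Payload 15.5 kg.
Tool frame: the origin (TCP) lies midway between the tips of the shut fingers; the grasp point (between the pads) lies ctrl.pinch_z behind it (ctrl.pinch_z is the distance from the TCP to the grasp point, in m); z points along the fingers, y is the direction in which the jaws open and shut (so a half turn about z gives the same grasp; the last joint's range is limited). The gripper opens to 85 mm and grips with 20 to 120 N. Pads are 22 mm wide; open, the fingers measure 114 mm over their backs; the gripper's body (76 mm by 85 mm) begins 54 mm behind the grasp point. The pads swing forward as they close: fully open they stand 13 mm farther back than shut.
Start: joints at [1.139, 0.494, 1.345, -0, 1.302, -0.096], TCP at [0.206, 0.59, 0.231] pointing down, gripper open.
Joint ranges: [-2.91, 2.91], [-0.82, 2.16], [0.22, 2.67], [-1.22, 4.37], [0.12, 2.79], [-3.08, 3.08]. Speed limits (rad/s): [1.89, 1.89, 2.57, 3.01, 3.01, 3.01].

## Interface

Orientations are given as a unit quaternion [x, y, z, w].
In Python, from workcell import ctrl gives the robot as it stands.
- The arm moves only by the tool step_arm, never from a script. Its argument "increments" is a list of rows, each an object with "translation": the shift along the world's x, y, z in m, a list of three; "turn": the turn about the world's z in rad; "gripper": the finger opening in m, from 0 to 0.0854. In form: [{"translation": [dx, dy, dz], "turn": turn, "gripper": gripper}, ...]. A call has 1 to 12 rows; each row is the pose to reach, as a shift and turn from the pose measured when the call began; what a row does not reach only later rows make up. A row lasts 1/8 s, in which the tool goes at most 62.5 mm and 10.7 degrees, less where a joint would pass 70% of its speed; a pose out of reach is approached as far as the arm can. A call with a gripper value outside its range is refused whole. The fingers move at their own pace and stop on an object; "squeeze" is the grip in N (left out, the last holds). Time passes only in rows, so rows that repeat a pose let the fingers close. It gives the time, the measured TCP pose, the force and the opening at its end, in the units of the state.
- ctrl.get_state(): the state, without advancing time (a new reading comes with each control period).
- ctrl.grab_frame(name): name is "scene" or "top" or "wrist"; returns a dict with "color" (480x640x3 uint8, red, green, blue), "range_z" (480x640 float32, m along the optical axis (not along the pixel's ray), 0 where there is no reading), "fovy" (degrees; the focal length in pixels is half the picture's height over the tangent of half this angle, whatever the lens; pixels are square), "cx", "cy" (the principal point, pixels), "world_from_camera" (4x4, takes a point from camera to world coordinates). Camera axes: x right, y down, z forward; pixel columns grow to the right and rows downward; lengths in m; the calibration is good to about 2 mm. A picture is of the moment at which its call begins.
- ctrl.hand_in(): hands the job in, once; it reports no verdict.
The state is a dict: "time": time; "qpos": joint angles; "qd": joint speeds; "joint_efforts": joint torques, N m; "ee_pos": TCP position; "tool_rot": TCP orientation; "ft_force": force on the tool from outside, world axes, zero at the start; "wrist_torque": the same for the moment, N m; "gripper_width": finger opening in m.
Only numpy, scipy, OpenCV 4.12 (cv2) and the standard library are available. Lean on these libraries where they do the work, as an engineer would, in place of code of your own. Each camera call takes 0.05 s, during which the arm holds its last target.

## Task

Painting is over: close up the wooden paint chest with the fingertips. First push its drawer fully home, keeping the two little pots inside upright, then push the open lid down until it lies shut on the chest, without slamming it. Lift nothing, and leave the pots and other things around the chest where they stand.

Things in the scene. Friction and masses are not known exactly. Their poses are not given: they have to be found in the camera images.
- chest: The paint chest: a light wooden box 150 mm deep (its x) by 220 mm wide (its y), fixed to the table. Origin: centre of its underside, on the table. Its -x side is the front, roughly facing the robot; z is up. A drawer fills the lower front (z 12 to 56 mm); above it is an open tray holding pans of colour, with its rim at z 95 mm, which the lid covers. The carcass front is at x -75 mm and its back at x +75 mm.
- drawer (a joint): How far the drawer stands open, in m: 0 = fully home, its front panel flat against the carcass; grows as it slides out along the chest's -x; at most 0.1. It slides stiffly (about 1.5 N) and stays where it is left.
- drawer_knob (a point): Centre of the outer end face of the steel knob in the middle of the blue drawer front. Knob head 24 mm in diameter and 10 mm thick, its axis along the chest's x; this point is 28 mm in front of the outer face of the drawer's front panel (8 mm thick, 220 mm wide, 44 mm high) and 36 mm above the table. With the drawer home it is at x -111 mm in the chest's frame.
- lid (a joint): Angle of the lid in rad: 0 = shut, lying flat on the rim; grows as it opens upwards; pi/2 = upright; stop at 1.7. The stiff hinge holds the lid at any angle; about 1 to 2.5 N at its free edge moves it down.
- lid_hinge (a point): Middle of the lid's hinge line, which runs along the chest's y at the top of its back: x +75 mm, z 95 mm in the chest's frame. At this line lies the lid's lower (inner) face.
- lid_edge (a point): Middle of the lid's free edge, on its upper (outer) face. The lid is a wooden plate 8 mm thick, 220 mm wide, with a blue panel on its outer face, reaching 154 mm from the hinge line to this edge. Its own axes follow the chest's when shut (z out of the outer face, x from the free edge to the hinge).
- small_pot_green: Small green paint pot with a white cap, 31 mm in diameter, 30 mm high, 30 g, standing loose in the open drawer, whose floor is 16 mm above the table. Origin: centre of its underside, z up its axis.
- small_pot_orange: Small orange paint pot with a white cap, 31 mm in diameter, 30 mm high, 30 g, standing loose in the open drawer, whose floor is 16 mm above the table. Origin: centre of its underside, z up its axis.
- pot_blue: Paint pot, blue with a blue cap, 52 mm in diameter, 55 mm high, 120 g, standing loose on the table beside or in front of the chest, to be left alone. Origin: centre of its underside.
- pot_yellow: Paint pot, yellow with a yellow cap, 52 mm in diameter, 55 mm high, 120 g, standing loose on the table beside or in front of the chest, to be left alone. Origin: centre of its underside.
- pot_red: Paint pot, red with a white cap, 52 mm in diameter, 55 mm high, 120 g, standing loose on the table beside or in front of the chest, to be left alone. Origin: centre of its underside.
- cup: Blue cup, 84 mm across the rim, 95 mm high, loose on the table, to be left alone. Origin: centre of its underside.
- bottle: Clear water bottle with a red cap, 64 mm in diameter, 200 mm high, loose on the table, to be left alone. Origin: centre of its underside.
- tissue_box: Blue tissue box, 120 mm (its x) by 230 mm by 75 mm high, loose on the table, to be left alone. Origin: centre of its underside.
- brush: Paintbrush 190 mm long lying loose on the table along its own x, its origin under about the middle, to be left alone.

How it is judged:
By the outcome, as a careful person would: the job done as asked, in the order asked, and still so for the second after the job is handed in, with the robot touching nothing.
It also fails if it takes over 51 s, if anything falls off the work surface, if the arm or the gripper's body presses on something with over 40 N, if the wrist force passes 120 N, or if a joint passes its speed limit or range.

## Working session

There is one attempt and no reset: what is moved stays moved. The work goes in short steps, Python scripts to look and compute and a tool call to move; the robot and the scene stay as the last step left them, time stands still between calls to the robot, and variables do not carry over. Pictures are saved under pics/ and viewed, and the job is handed in when it is done.

Besides the shell and the picture viewer there is one more tool, called after "Emit:" as name([rows], argument=value, ...), one row to a line, values as JSON. step_arm: Moves the arm, as the interface text tells. Its arguments: {"type":"object","properties":{"increments":{"type":"array","items":{"type":"object","properties":{"translation":{"type":"array","items":{"type":"number"}},"turn":{"type":"number"},"gripper":{"type":"number"}}}},"squeeze":{"type":"number"}},"required":["increments"]}

```bash
mkdir -p pics
cat > h.py <<'E'
import numpy as np, cv2
from workcell import ctrl
def grab(name,tag):
    f=ctrl.grab_frame(name); cv2.imwrite(f'pics/{tag}.png',f['color'][:,:,::-1]); np.savez(f'{tag}.npz',**f); return f
def load(tag): return dict(np.load(f'{tag}.npz'))
def pts(f):
    h,w=f['range_z'].shape; F=h/2/np.tan(np.radians(float(f['fovy']))/2)
    u,v=np.meshgrid(np.arange(w),np.arange(h)); z=f['range_z']
    P=np.stack([(u-f['cx'])/F*z,(v-f['cy'])/F*z,z,np.ones_like(z)],-1)@f['world_from_camera'].T
    return P[...,:3]
E
python3 - <<'E'
from h import *
s=ctrl.get_state(); print({k:np.round(v,3) for k,v in s.items()}, ctrl.pinch_z)
grab('scene','s0');grab('top','t0')
E
```

```text
{'time': np.float64(0.0), 'qpos': array([ 1.14 ,  0.494,  1.346, -0.   ,  1.302, -0.096]), 'qd': array([ 0.002, -0.001,  0.   ,  0.002,  0.001, -0.   ]), 'joint_efforts': array([ 2.0000e-03, -8.8218e+01, -3.8387e+01,  0.0000e+00,  1.0000e-02,
        0.0000e+00]), 'ee_pos': array([0.206, 0.59 , 0.231]), 'tool_rot': array([ 0.167,  0.986, -0.001, -0.   ]), 'ft_force': array([-0.565, -0.3  ,  1.293]), 'wrist_torque': array([-0.004,  0.02 ,  0.025]), 'gripper_width': np.float64(0.085)} 0.0187
```

View pics/s0.png

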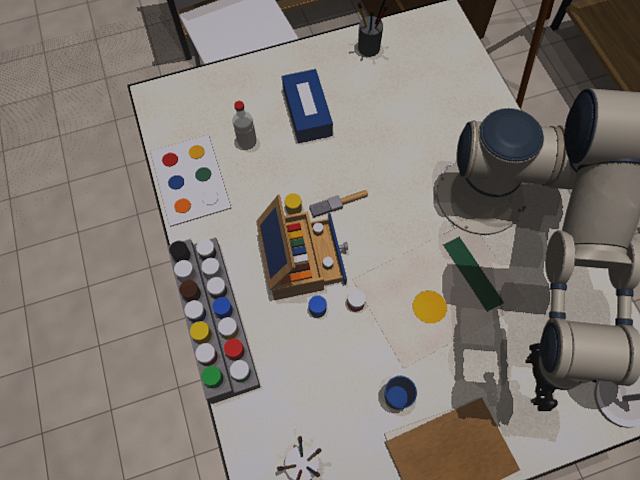

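View pics/t0.png

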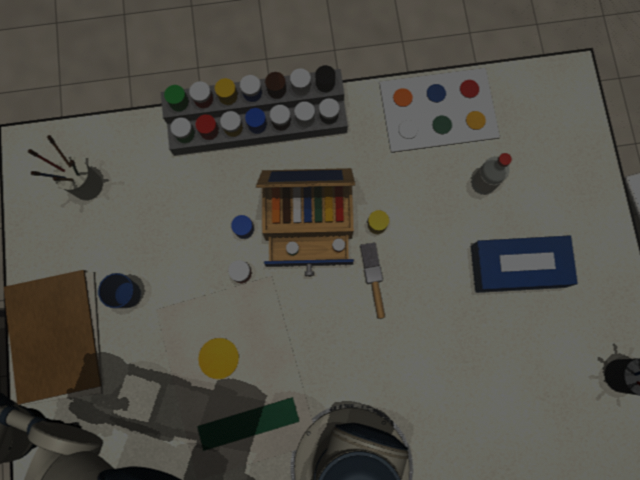

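Run:
```python
from h import *
for t,(x0,y0,x1,y1) in {'s0':(240,170,380,330),'t0':(220,150,400,330)}.items():
    f=load(t); c=f['color'][y0:y1,x0:x1,::-1]
    if t=='t0': c=np.clip(c*1.8,0,255).astype('uint8')
    k=600//(y1-y0); k=min(k,3 if t=='t0' else 3)
    cv2.imwrite(f'pics/{t}c.png',cv2.resize(c,None,fx=k,fy=k,interpolation=cv2.INTER_CUBIC))
    P=pts(f)
    print(t,np.round(f['world_from_camera'],3))
```

```text
s0 [[-0.947  0.299 -0.118  0.744]
 [ 0.321  0.866 -0.382  0.658]
 [-0.012 -0.4   -0.916  1.624]
 [ 0.     0.     0.     1.   ]]
t0 [[-0.137 -0.97   0.199  0.253]
 [-0.991  0.135 -0.023  0.027]
 [-0.005 -0.2   -0.98   1.554]
 [ 0.     0.     0.     1.   ]]
```

View pics/s0c.png

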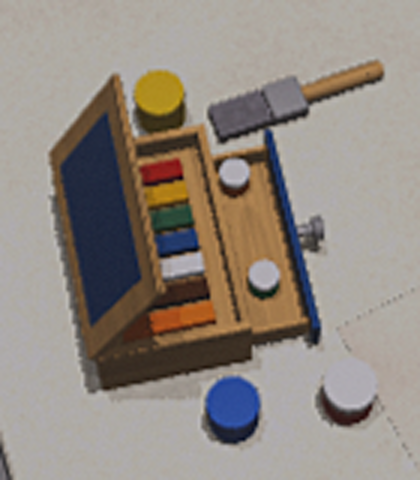

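View pics/t0c.png

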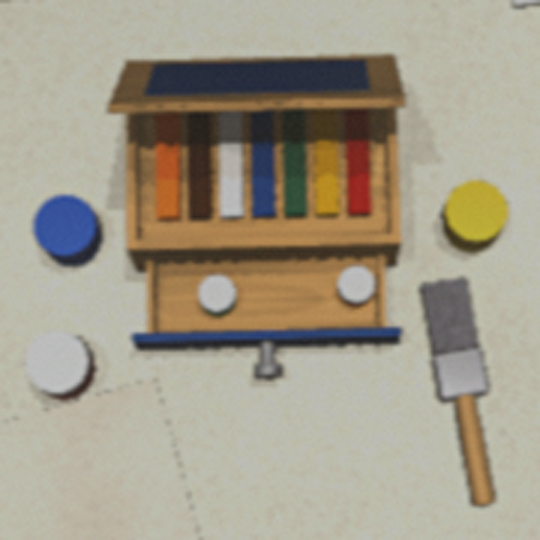

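Run:
```python
from h import *
f=load('s0');P=pts(f); g=load('t0');Q=pts(g)
def S(x,y): 
    u,v=int(240+x/3),int(170+y/3); return np.round(P[v,u],4)
def T(x,y):
    u,v=int(220+x/3),int(150+y/3); return np.round(Q[v,u],4)
for n,p in dict(edgeA=(119,84),edgeB=(158,290),hA=(57,155),hB=(97,348),rimfrontL=(225,335),knob=(318,232),knobtop=(318,225),fpA=(270,140),fpB=(315,332),yel=(160,90),blue=(233,400),red=(350,385),gpot=(263,277),opot=(235,175)).items(): print('S',n,S(*p))
for n,p in dict(edgeL=(115,104),edgeR=(400,102),hL=(130,66),hR=(393,60),fl=(135,245),fr=(393,243),fpL=(137,341),fpR=(398,334),knob=(267,372),yel=(475,208),blue=(66,224),red=(57,360),gpot=(217,292),opot=(356,284),brush1=(440,285),brush2=(465,370)).items(): print('T',n,T(*p))
# lid plane
m=np.zeros(P.shape[:2],np.uint8)
cv2.fillConvexPoly(m,np.array([[240+x/3,170+y/3] for x,y in [(115,92),(150,285),(98,340),(62,160)]]).astype(int),1)
X=P[m>0]; X=X[X[:,2]>.05]; c=X.mean(0); U=np.linalg.svd(X-c)[2]; n=U[2]; 
d=(X-c)@n; print(len(X),c,n,np.std(d)); print(np.ptp(X,axis=0),X[:,2].max())
```

```text
S edgeA [ 0.6258 -0.0772  0.2352]
S edgeB [0.6521 0.1209 0.2271]
S hA [ 0.6933 -0.086   0.1182]
S hB [0.7154 0.1179 0.1195]
S rimfrontL [0.5952 0.1324 0.0892]
S knob [0.4682 0.0435 0.04  ]
S knobtop [0.4667 0.0388 0.0436]
S fpA [ 0.4827 -0.0613  0.0584]
S fpB [0.5073 0.1428 0.0453]
S yel [ 0.5712 -0.1545  0.0498]
S blue [0.6081 0.1866 0.0591]
S red [0.4968 0.2061 0.0503]
S gpot [0.539  0.0739 0.049 ]
S opot [ 0.5279 -0.0417  0.0437]
T edgeL [0.6538 0.121  0.2307]
T edgeR [ 0.6259 -0.0876  0.2269]
T hL [0.7159 0.1136 0.1186]
T hR [ 0.6884 -0.0963  0.1292]
T fl [0.5784 0.1283 0.0847]
T fr [ 0.5481 -0.0772  0.0933]
T fpL [0.5059 0.1399 0.0536]
T fpR [ 0.4813 -0.0713  0.0557]
T knob [0.4662 0.037  0.04  ]
T yel [ 0.5768 -0.1506  0.0546]
T blue [0.6106 0.1847 0.0544]
T red [0.4973 0.2047 0.0547]
T gpot [0.5383 0.0698 0.0431]
T opot [ 0.5294 -0.0439  0.047 ]
T brush1 [ 0.5222 -0.1145  0.02  ]
T brush2 [ 0.449 -0.126  0.02 ]
1455 [0.67231079 0.02198295 0.1826284 ] [ 0.97295234 -0.1975427   0.11975234] 0.01583848175444634
[0.11379682 0.73879215 1.50764011] 1.6239689500110497
```

```bash
cat > fit.py <<'E'
from h import *
def fitchest(P, init, zr=(0.03,0.27)):
    pass
E
python3 - <<'E'
from h import *
f=load('s0');P=pts(f); g=load('t0');Q=pts(g)
def plane(P,poly,k0,zr):
    m=np.zeros(P.shape[:2],np.uint8); cv2.fillConvexPoly(m,np.array([[k0[0]+x/3,k0[1]+y/3] for x,y in poly]).astype(int),1)
    X=P[m>0]; X=X[(X[:,2]>zr[0])&(X[:,2]<zr[1])&(X[:,0]<.9)]
    for _ in range(8):
        c=np.median(X,0) if _==0 else X.mean(0); U=np.linalg.svd(X-c)[2]; n=U[2]; d=(X-c)@n
        X=X[abs(d)<max(.004,2*np.median(abs(d)))]
    return c,n*np.sign(n[0]),len(X),np.std(d)
s=(240,170);t=(220,150)
c,n,N,sd=plane(P,[(115,92),(150,285),(98,340),(62,160)],s,(.05,.27)); print('lidS',c,n,N,sd,np.arctan2(n[0],n[2]), np.arctan2(n[1],n[0]))
c,n,N,sd=plane(Q,[(150,70),(370,70),(375,88),(145,92)],t,(.05,.27)); print('lidT',c,n,N,sd,np.arctan2(n[0],n[2]),np.arctan2(n[1],n[0]))
# front panel line: points with z .045-.06, blue color
for nm,P_,f_ in(('S',P,f),('T',Q,g)):
    c=f_['color'].astype(int); X=P_
    blue=(c[...,2]>c[...,0]*1.6)&(c[...,2]>c[...,1]*1.2)&(X[...,0]>.44)&(X[...,0]<.53)&(X[...,1]>-.1)&(X[...,1]<.17)&(X[...,2]>.0)&(X[...,2]<.075)
    Y=X[blue]; p=np.polyfit(Y[:,1],Y[:,0],1); print(nm,'panel',len(Y),p,Y.min(0),Y.max(0))
    # horizontal extremes of chest: rim points z~.095
E
```

```text
lidS [0.67217525 0.0203557  0.17853082] [ 0.86379187 -0.09869628  0.49408769] 1429 0.001561330429563412 1.0512206462193427 -0.11376596502793873
lidT [0.67399908 0.01482098 0.17526261] [ 0.86619795 -0.10015022  0.4895621 ] 566 0.0006709523456222609 1.0563695473901786 -0.1151093623541092
S panel 167 [0.1162799  0.49112689] [ 0.47951355 -0.07308398  0.01447394] [0.5106104  0.14297456 0.06592404]
T panel 220 [0.11560014 0.4908849 ] [ 0.48126654 -0.07137971  0.04741527] [0.50893207 0.13992502 0.06459821]
```

Emit:
step_arm([
  {"translation":[0.02,-0.05,0],"turn":0.05,"gripper":0},
  {"translation":[0.04,-0.1,0],"turn":0.1,"gripper":0},
  {"translation":[0.06,-0.15,0],"turn":0.15,"gripper":0},
  {"translation":[0.08,-0.2,0],"turn":0.2,"gripper":0},
  {"translation":[0.1,-0.25,0],"turn":0.22,"gripper":0},
  {"translation":[0.12,-0.3,0],"turn":0.22,"gripper":0},
  {"translation":[0.14,-0.35,0],"turn":0.22,"gripper":0},
  {"translation":[0.16,-0.4,0],"turn":0.22,"gripper":0},
  {"translation":[0.175,-0.45,0],"turn":0.22,"gripper":0},
  {"translation":[0.195,-0.5,0],"turn":0.22,"gripper":0},
  {"translation":[0.205,-0.54,0],"turn":0.22,"gripper":0},
  {"translation":[0.209,-0.548,0],"turn":0.22,"gripper":0},
])

```text
time: 1.6
ee_pos: [0.4151, 0.0398, 0.2306]
tool_rot: [0.059, 0.998, -0.001, -0.0]
ft_force: [-0.9, 0.5, -0.2]
gripper_width: -0.0004
```

Emit:
step_arm([
  {"translation":[0,0.002,-0.05]},
  {"translation":[0,0.002,-0.1]},
  {"translation":[0,0.002,-0.15]},
  {"translation":[0,0.002,-0.185]},
  {"translation":[0,0.002,-0.2]},
  {"translation":[0,0.002,-0.203]},
])

```text
invalid input
```

Run:
```python
from h import *
f=grab('wrist','w1');g=grab('top','t1'); 
c=g['color'][170:310,220:400,::-1]; c=np.clip(c*1.8,0,255).astype('uint8')
cv2.imwrite('pics/t1c.png',cv2.resize(c,None,fx=4,fy=4,interpolation=cv2.INTER_CUBIC))
```

```text
(no output)
```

View pics/t1c.png

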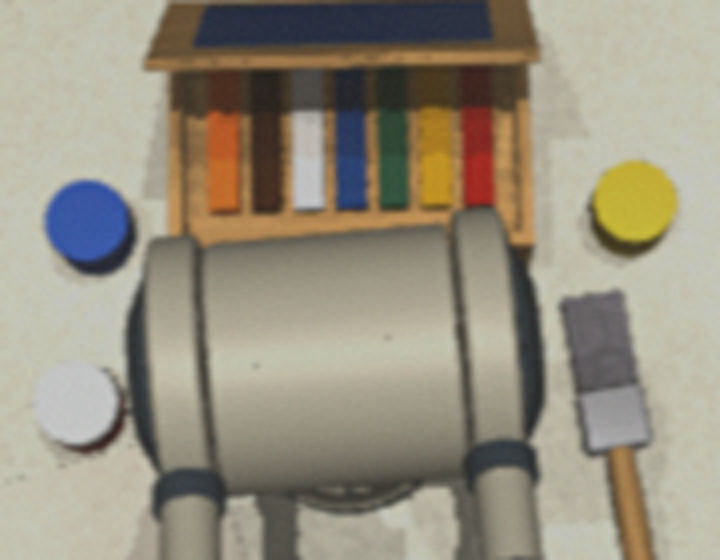

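View pics/w1.png

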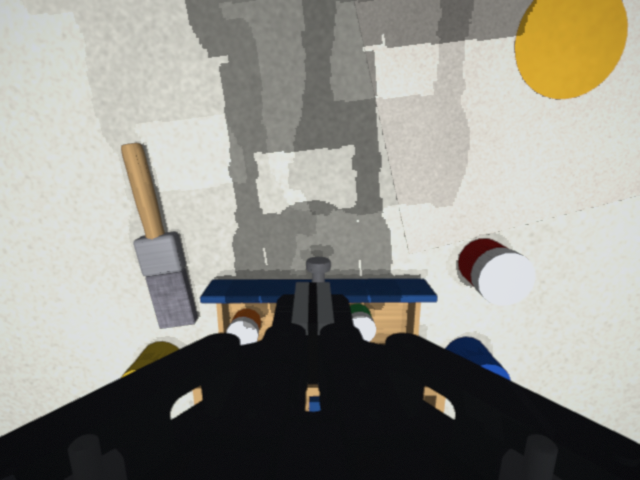

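Emit:
step_arm([
  {"translation":[0,0.002,-0.05],"turn":0,"gripper":0},
  {"translation":[0,0.002,-0.1],"turn":0,"gripper":0},
  {"translation":[0,0.002,-0.15],"turn":0,"gripper":0},
  {"translation":[0,0.002,-0.185],"turn":0,"gripper":0},
  {"translation":[0,0.002,-0.2],"turn":0,"gripper":0},
  {"translation":[0,0.002,-0.203],"turn":0,"gripper":0},
  {"translation":[0,0.002,-0.203],"turn":0,"gripper":0},
])

```text
time: 2.58
ee_pos: [0.415, 0.044, 0.028]
tool_rot: [0.058, 0.998, -0.0, -0.0]
ft_force: [0.1, 0.5, -0.7]
gripper_width: -0.0002
```

Run:
```python
from h import *
f=grab('wrist','w2');print({k:np.round(v,3) for k,v in ctrl.get_state().items()})
```

```text
{'time': np.float64(2.625), 'qpos': array([-3.700e-02,  5.790e-01,  2.048e+00, -2.000e-03,  5.140e-01,
       -1.490e+00]), 'qd': array([-0.008, -0.009, -0.004, -0.   , -0.002, -0.001]), 'joint_efforts': array([ 2.2200e-01, -6.5898e+01, -9.6080e+00,  4.0000e-03, -5.2000e-02,
        2.1000e-02]), 'ee_pos': array([0.415, 0.044, 0.028]), 'tool_rot': array([ 0.058,  0.998, -0.   ,  0.   ]), 'ft_force': array([-0.264,  0.438,  0.57 ]), 'wrist_torque': array([-0.032, -0.025, -0.006]), 'gripper_width': np.float64(0.0)}
```

View pics/w2.png

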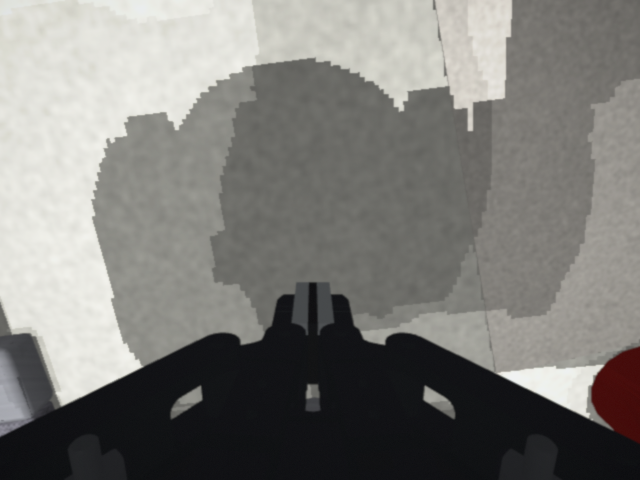

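Emit:
step_arm([
  {"translation":[0.01,-0.001,0],"turn":0,"gripper":0},
  {"translation":[0.02,-0.002,0],"turn":0,"gripper":0},
  {"translation":[0.027,-0.003,0],"turn":0,"gripper":0},
  {"translation":[0.031,-0.0035,0],"turn":0,"gripper":0},
  {"translation":[0.034,-0.004,0],"turn":0,"gripper":0},
  {"translation":[0.037,-0.0042,0],"turn":0,"gripper":0},
  {"translation":[0.04,-0.0045,0],"turn":0,"gripper":0},
  {"translation":[0.043,-0.005,0],"turn":0,"gripper":0},
  {"translation":[0.046,-0.0053,0],"turn":0,"gripper":0},
  {"translation":[0.049,-0.0056,0],"turn":0,"gripper":0},
  {"translation":[0.052,-0.006,0],"turn":0,"gripper":0},
  {"translation":[0.055,-0.0063,0],"turn":0,"gripper":0},
])

```text
time: 4.12
ee_pos: [0.4704, 0.0375, 0.0282]
tool_rot: [0.058, 0.998, -0.0, 0.0]
ft_force: [-1.5, 0.0, -0.9]
gripper_width: -0.0001
```

Emit:
step_arm([
  {"translation":[0.003,-0.0003,0],"turn":0,"gripper":0},
  {"translation":[0.006,-0.0007,0],"turn":0,"gripper":0},
  {"translation":[0.009,-0.001,0],"turn":0,"gripper":0},
  {"translation":[0.013,-0.0015,0],"turn":0,"gripper":0},
  {"translation":[0.017,-0.002,0],"turn":0,"gripper":0},
  {"translation":[0.021,-0.0024,0],"turn":0,"gripper":0},
  {"translation":[0.025,-0.0029,0],"turn":0,"gripper":0},
  {"translation":[0.029,-0.0033,0],"turn":0,"gripper":0},
  {"translation":[0.032,-0.0037,0],"turn":0,"gripper":0},
  {"translation":[0.034,-0.0039,0],"turn":0,"gripper":0},
  {"translation":[0.036,-0.0041,0],"turn":0,"gripper":0},
  {"translation":[0.037,-0.0042,0],"turn":0,"gripper":0},
])

```text
time: 5.62
ee_pos: [0.5075, 0.0333, 0.0282]
tool_rot: [0.058, 0.998, -0.0, 0.0]
ft_force: [-1.4, 0.4, -0.8]
gripper_width: -0.0001
```

Run:
```python
from h import *
f=grab('scene','s3')
c=f['color'][170:330,240:400,::-1]
cv2.imwrite('pics/s3c.png',cv2.resize(c,None,fx=3,fy=3,interpolation=cv2.INTER_CUBIC))
```

```text
(no output)
```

View pics/s3c.png

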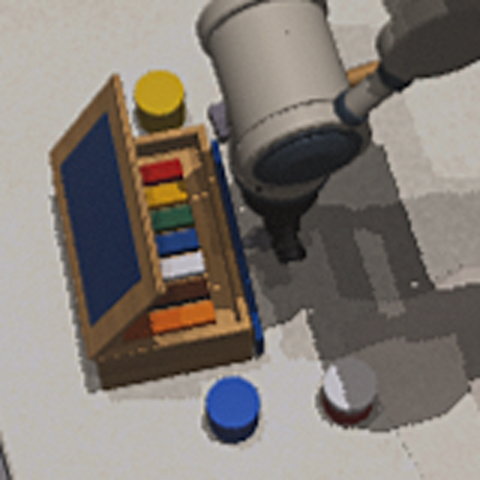

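Emit:
step_arm([
  {"translation":[0.001,-0.0001,0],"turn":0,"gripper":0},
  {"translation":[0.002,-0.0002,0],"turn":0,"gripper":0},
  {"translation":[0.003,-0.0003,0],"turn":0,"gripper":0},
  {"translation":[0.004,-0.0005,0],"turn":0,"gripper":0},
  {"translation":[0.005,-0.0006,0],"turn":0,"gripper":0},
])

```text
time: 6.3
ee_pos: [0.5122, 0.0327, 0.0282]
tool_rot: [0.058, 0.998, -0.0, -0.0]
ft_force: [-6.8, 1.2, 4.3]
gripper_width: 0.0003
```

Emit:
step_arm([
  {"translation":[0.001,-0.0001,0],"turn":0,"gripper":0},
  {"translation":[0.002,-0.0002,0],"turn":0,"gripper":0},
  {"translation":[0.002,-0.0002,0],"turn":0,"gripper":0},
])

```text
time: 6.68
ee_pos: [0.5122, 0.0327, 0.0281]
tool_rot: [0.058, 0.998, -0.0, -0.002]
ft_force: [-11.7, 0.9, 9.6]
gripper_width: 0.0
```

Emit:
step_arm([
  {"translation":[-0.003,0.0003,0],"turn":0,"gripper":0},
  {"translation":[-0.01,0.001,0],"turn":0,"gripper":0},
  {"translation":[-0.025,0.003,0],"turn":0,"gripper":0},
  {"translation":[-0.05,0.006,0.01],"turn":0,"gripper":0},
  {"translation":[-0.075,0.008,0.05],"turn":0,"gripper":0},
  {"translation":[-0.08,0.008,0.1],"turn":0,"gripper":0},
  {"translation":[-0.08,0.008,0.15],"turn":0,"gripper":0},
  {"translation":[-0.08,0.008,0.2],"turn":0,"gripper":0},
  {"translation":[-0.08,0.008,0.25],"turn":0,"gripper":0},
  {"translation":[-0.08,0.008,0.28],"turn":0,"gripper":0},
])

```text
time: 7.92
ee_pos: [0.4317, 0.0408, 0.3101]
tool_rot: [0.058, 0.998, -0.0, -0.001]
ft_force: [0.3, -0.0, -1.4]
gripper_width: 0.0002
```

Run:
```python
from h import *
f=grab('scene','s4')
c=f['color'][170:330,240:400,::-1]
cv2.imwrite('pics/s4c.png',cv2.resize(c,None,fx=3,fy=3,interpolation=cv2.INTER_CUBIC))
g=grab('wrist','w4')
```

```text
(no output)
```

View pics/s4c.png

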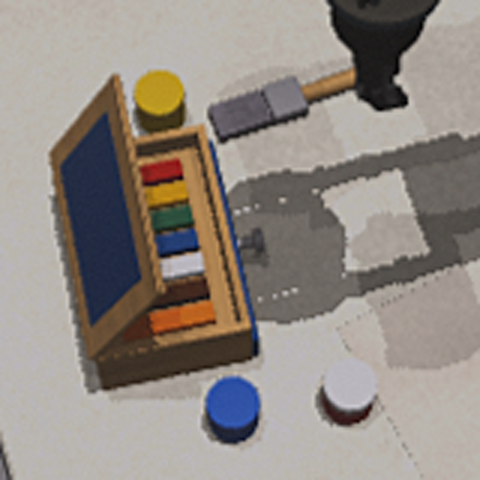

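View pics/w4.png

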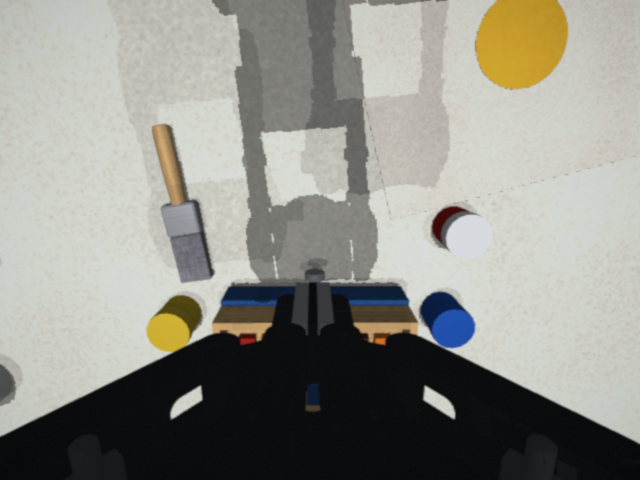

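Emit:
step_arm([
  {"translation":[0.04,-0.005,0.01],"turn":0,"gripper":0},
  {"translation":[0.08,-0.009,0.01],"turn":0,"gripper":0},
  {"translation":[0.12,-0.014,0.01],"turn":0,"gripper":0},
  {"translation":[0.16,-0.018,0.01],"turn":0,"gripper":0},
  {"translation":[0.2,-0.023,0.01],"turn":0,"gripper":0},
  {"translation":[0.24,-0.027,0.01],"turn":0,"gripper":0},
  {"translation":[0.26,-0.03,0],"turn":0,"gripper":0},
  {"translation":[0.264,-0.03,0],"turn":0,"gripper":0},
  {"translation":[0.264,-0.03,-0.03],"turn":0,"gripper":0},
  {"translation":[0.264,-0.03,-0.055],"turn":0,"gripper":0},
  {"translation":[0.264,-0.03,-0.07],"turn":0,"gripper":0},
  {"translation":[0.264,-0.03,-0.07],"turn":0,"gripper":0},
])

```text
time: 9.52
ee_pos: [0.6958, 0.0109, 0.24]
tool_rot: [0.058, 0.998, -0.0, -0.0]
ft_force: [0.2, 0.1, 0.1]
gripper_width: 0.0003
```

```bash
cat > arc.py <<'E'
import sys
from h import *
p=np.array(ctrl.get_state()['ee_pos']); r=.13
print(np.round(p,4), 'u,v',p[0]*.9934-.1143*p[1], p[0]*.1143+p[1]*.9934)
for th in map(float,sys.argv[1:]):
    u=.7035-r*np.cos(th)+.008*np.sin(th)+.011; z=.095+r*np.sin(th)+.008*np.cos(th)
    w=np.array([.9934*u+.0103,.0894-.1143*u,z]); print(th,np.round(w-p,4).tolist())
E
python3 arc.py 1.2 1.15 1.1 1.07 1.045 1.02 .99 .96 .93 .90 .87 .84
```

```text
[0.6958 0.0109 0.24  ] u,v 0.6899783123235819 0.09040137784386403
1.2 [-0.0151, 0.0013, -0.0209]
1.15 [-0.0212, 0.002, -0.023]
1.1 [-0.0272, 0.0027, -0.0255]
1.07 [-0.0308, 0.0031, -0.0271]
1.045 [-0.0337, 0.0035, -0.0285]
1.02 [-0.0366, 0.0038, -0.03]
0.99 [-0.04, 0.0042, -0.0319]
0.96 [-0.0433, 0.0046, -0.0339]
0.93 [-0.0466, 0.0049, -0.036]
0.9 [-0.0498, 0.0053, -0.0382]
0.87 [-0.0529, 0.0057, -0.0404]
0.84 [-0.056, 0.006, -0.0428]
```

Emit:
step_arm([
  {"translation":[-0.008,0.001,-0.012],"turn":0,"gripper":0},
  {"translation":[-0.015,0.001,-0.021],"turn":0,"gripper":0},
  {"translation":[-0.021,0.002,-0.023],"turn":0,"gripper":0},
  {"translation":[-0.027,0.003,-0.0255],"turn":0,"gripper":0},
  {"translation":[-0.031,0.003,-0.027],"turn":0,"gripper":0},
  {"translation":[-0.034,0.0035,-0.0285],"turn":0,"gripper":0},
  {"translation":[-0.0366,0.004,-0.03],"turn":0,"gripper":0},
  {"translation":[-0.04,0.004,-0.032],"turn":0,"gripper":0},
  {"translation":[-0.0433,0.0045,-0.034],"turn":0,"gripper":0},
  {"translation":[-0.0466,0.005,-0.036],"turn":0,"gripper":0},
  {"translation":[-0.0498,0.005,-0.038],"turn":0,"gripper":0},
  {"translation":[-0.053,0.0055,-0.0405],"turn":0,"gripper":0},
])

```text
time: 11.02
ee_pos: [0.6426, 0.0165, 0.1993]
tool_rot: [0.058, 0.998, -0.0, -0.0]
ft_force: [0.6, -0.3, 2.8]
gripper_width: -0.0
```

```bash
python3 - <<'E'
from h import *
f=grab('scene','s5')
c=f['color'][150:330,220:400,::-1]
cv2.imwrite('pics/s5c.png',cv2.resize(c,None,fx=3,fy=3,interpolation=cv2.INTER_CUBIC))
E
python3 arc.py .84 .81 .78 .75 .72 .69 .66 .63 .60 .57 .54 .51
```

```text
[0.6421 0.0165 0.199 ] u,v 0.635967373339542 0.0897972333568324
0.84 [-0.0023, 0.0005, -0.0018]
0.81 [-0.0053, 0.0008, -0.0043]
0.78 [-0.0082, 0.0011, -0.0069]
0.75 [-0.0111, 0.0015, -0.0095]
0.72 [-0.0139, 0.0018, -0.0122]
0.69 [-0.0166, 0.0021, -0.0151]
0.66 [-0.0192, 0.0024, -0.018]
0.63 [-0.0217, 0.0027, -0.0209]
0.6 [-0.0241, 0.003, -0.024]
0.57 [-0.0264, 0.0032, -0.0271]
0.54 [-0.0287, 0.0035, -0.0303]
0.51 [-0.0308, 0.0037, -0.0335]
```

View pics/s5c.png

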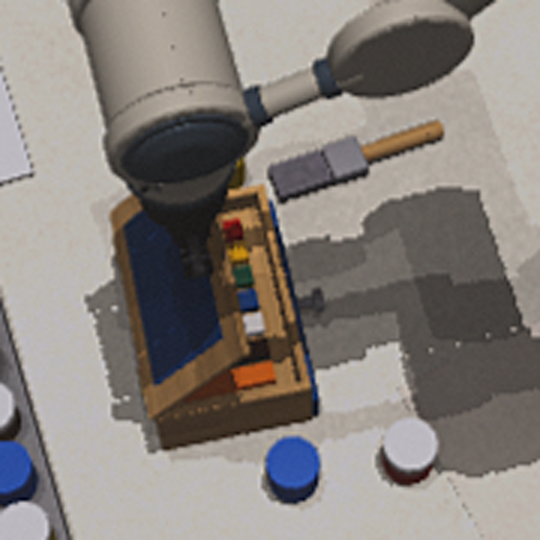

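The lid is following the fingertip down (tip near pixel (195,265) in the crop), with about 2.8 N. I'll keep going along the arc.

Emit:
step_arm([
  {"translation":[-0.0023,0.0005,-0.002],"turn":0,"gripper":0},
  {"translation":[-0.0053,0.001,-0.0043],"turn":0,"gripper":0},
  {"translation":[-0.0082,0.001,-0.007],"turn":0,"gripper":0},
  {"translation":[-0.011,0.0015,-0.0095],"turn":0,"gripper":0},
  {"translation":[-0.014,0.002,-0.0122],"turn":0,"gripper":0},
  {"translation":[-0.0166,0.002,-0.015],"turn":0,"gripper":0},
  {"translation":[-0.0192,0.0025,-0.018],"turn":0,"gripper":0},
  {"translation":[-0.0217,0.0025,-0.021],"turn":0,"gripper":0},
  {"translation":[-0.024,0.003,-0.024],"turn":0,"gripper":0},
  {"translation":[-0.0264,0.003,-0.027],"turn":0,"gripper":0},
  {"translation":[-0.0287,0.0035,-0.0303],"turn":0,"gripper":0},
  {"translation":[-0.0308,0.0035,-0.0335],"turn":0,"gripper":0},
])

```text
time: 12.58
ee_pos: [0.6111, 0.0201, 0.1652]
tool_rot: [0.058, 0.998, -0.0, -0.001]
ft_force: [0.0, 0.3, 2.7]
gripper_width: 0.0003
```

```bash
python3 arc.py .48 .45 .42 .39 .36 .33 .30 .27 .24 .21 .18 .16
```

```text
[0.6111 0.0201 0.1652] u,v 0.6047708229655345 0.0897818684541983
0.48 [-0.0019, 0.0004, -0.0031]
0.45 [-0.0038, 0.0006, -0.0064]
0.42 [-0.0057, 0.0009, -0.0099]
0.39 [-0.0074, 0.0011, -0.0134]
0.36 [-0.0091, 0.0013, -0.0169]
0.33 [-0.0106, 0.0014, -0.0205]
0.3 [-0.012, 0.0016, -0.0241]
0.27 [-0.0134, 0.0017, -0.0278]
0.24 [-0.0146, 0.0019, -0.0315]
0.21 [-0.0157, 0.002, -0.0353]
0.18 [-0.0166, 0.0021, -0.039]
0.16 [-0.0172, 0.0022, -0.0416]
```

Emit:
step_arm([
  {"translation":[-0.002,0.0004,-0.003],"turn":0,"gripper":0},
  {"translation":[-0.0038,0.0006,-0.0064],"turn":0,"gripper":0},
  {"translation":[-0.0057,0.001,-0.01],"turn":0,"gripper":0},
  {"translation":[-0.0074,0.001,-0.0134],"turn":0,"gripper":0},
  {"translation":[-0.009,0.0013,-0.017],"turn":0,"gripper":0},
  {"translation":[-0.0106,0.0014,-0.0205],"turn":0,"gripper":0},
  {"translation":[-0.012,0.0016,-0.024],"turn":0,"gripper":0},
  {"translation":[-0.0134,0.0017,-0.0278],"turn":0,"gripper":0},
  {"translation":[-0.0146,0.002,-0.0315],"turn":0,"gripper":0},
  {"translation":[-0.0157,0.002,-0.035],"turn":0,"gripper":0},
  {"translation":[-0.0166,0.002,-0.038],"turn":0,"gripper":0},
  {"translation":[-0.017,0.002,-0.0405],"turn":0,"gripper":0},
])

```text
time: 14.08
ee_pos: [0.594, 0.0222, 0.1245]
tool_rot: [0.058, 0.998, -0.0, -0.001]
ft_force: [-1.1, 0.1, 2.6]
gripper_width: 0.0004
```

```bash
python3 - <<'E'
from h import *
f=grab('scene','s6')
c=f['color'][150:330,220:400,::-1]
cv2.imwrite('pics/s6c.png',cv2.resize(c,None,fx=3,fy=3,interpolation=cv2.INTER_CUBIC))
E
python3 arc.py .16 .14 .12 .10 .08 .06 .04 .03 .02 .01 0
```

```text
[0.5939 0.0221 0.1243] u,v 0.587434649646305 0.08984358237184262
0.16 [-0.0, 0.0001, -0.0007]
0.14 [-0.0006, 0.0002, -0.0032]
0.12 [-0.0011, 0.0003, -0.0058]
0.1 [-0.0015, 0.0003, -0.0083]
0.08 [-0.0019, 0.0004, -0.0109]
0.06 [-0.0022, 0.0004, -0.0135]
0.04 [-0.0025, 0.0004, -0.0161]
0.03 [-0.0026, 0.0004, -0.0174]
0.02 [-0.0028, 0.0005, -0.0187]
0.01 [-0.0029, 0.0005, -0.02]
0.0 [-0.0029, 0.0005, -0.0213]
```

View pics/s6c.png

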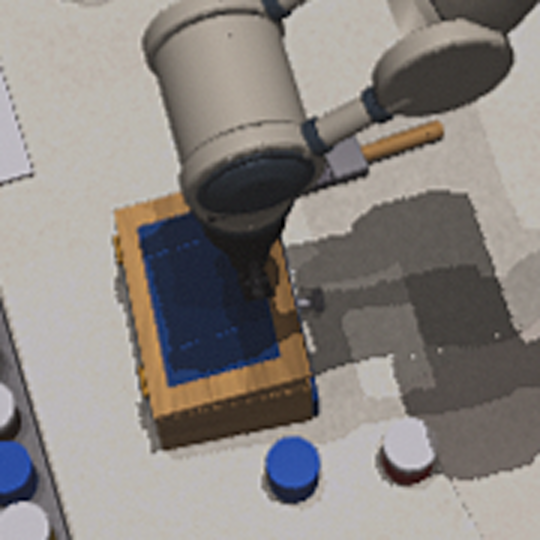

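Emit:
step_arm([
  {"translation":[-0.0003,0,-0.002],"turn":0,"gripper":0},
  {"translation":[-0.0006,0,-0.004],"turn":0,"gripper":0},
  {"translation":[-0.001,0,-0.006],"turn":0,"gripper":0},
  {"translation":[-0.0014,0,-0.008],"turn":0,"gripper":0},
  {"translation":[-0.0017,0,-0.01],"turn":0,"gripper":0},
  {"translation":[-0.002,0,-0.012],"turn":0,"gripper":0},
  {"translation":[-0.0022,0,-0.014],"turn":0,"gripper":0},
  {"translation":[-0.0024,0,-0.0155],"turn":0,"gripper":0},
  {"translation":[-0.0025,0,-0.017],"turn":0,"gripper":0},
  {"translation":[-0.0026,0,-0.018],"turn":0,"gripper":0},
])

```text
time: 15.38
ee_pos: [0.5913, 0.0221, 0.1061]
tool_rot: [0.058, 0.998, -0.0, -0.001]
ft_force: [-0.3, 0.8, 1.0]
gripper_width: -0.0001
```

Emit:
step_arm([
  {"translation":[0,0,-0.001],"turn":0,"gripper":0},
  {"translation":[0,0,-0.002],"turn":0,"gripper":0},
  {"translation":[0,0,-0.003],"turn":0,"gripper":0},
  {"translation":[0,0,-0.0035],"turn":0,"gripper":0},
])

```text
time: 15.88
ee_pos: [0.5912, 0.0221, 0.1029]
tool_rot: [0.058, 0.998, -0.0, -0.001]
ft_force: [-4.7, 0.5, 13.5]
gripper_width: 0.0
```

Emit:
step_arm([
  {"translation":[0,0,-0.0008],"turn":0,"gripper":0},
  {"translation":[0,0,-0.0008],"turn":0,"gripper":0},
  {"translation":[0,0,0.002],"turn":0,"gripper":0},
  {"translation":[0,0,0.02],"turn":0,"gripper":0},
  {"translation":[0,0,0.06],"turn":0,"gripper":0},
  {"translation":[0,0,0.11],"turn":0,"gripper":0},
  {"translation":[-0.03,0,0.16],"turn":0,"gripper":0},
  {"translation":[-0.08,0,0.2],"turn":0,"gripper":0},
  {"translation":[-0.13,0,0.22],"turn":0,"gripper":0},
  {"translation":[-0.18,0,0.22],"turn":0,"gripper":0},
  {"translation":[-0.18,0,0.22],"turn":0,"gripper":0},
])

```text
time: 17.25
ee_pos: [0.4084, 0.0222, 0.3234]
tool_rot: [0.058, 0.998, -0.0, -0.001]
ft_force: [-0.0, -0.4, 0.8]
gripper_width: 0.0001
```

Run:
```python
from h import *
f=grab('scene','s7')
c=f['color'][150:330,220:400,::-1]
cv2.imwrite('pics/s7c.png',cv2.resize(c,None,fx=3,fy=3,interpolation=cv2.INTER_CUBIC))
P=pts(f); P0=pts(load('s0'))
X=P.reshape(-1,3); u=X[:,0]*.9934-.1143*X[:,1]; v=X[:,0]*.1143+.9934*X[:,1]
for a in (.57,.60,.63,.66,.69):
    m=(abs(u-a)<.008)&(abs(v-.09)<.09)&(X[:,2]<.2); print(a,m.sum(),np.median(X[m,2]))
c=f['color'].astype(int)
b=(c[...,2]>c[...,0]*1.5)&(P[...,2]<.075)&(P[...,2]>.015)
uu=P[...,0]*.9934-.1143*P[...,1]; vv=P[...,0]*.1143+.9934*P[...,1]
b&=(uu>.45)&(uu<.57)&(abs(vv-.09)<.12); print('panel u',b.sum(),np.percentile(uu[b],[5,50,95]))
for n,p in dict(yel=(160,90),blue=(233,400),red=(350,385)).items():
    U,V=int(240+p[0]/3),int(170+p[1]/3); print(n,P0[V,U],P[V,U])
```

```text
0.57 316 0.10429751025176981
0.6 316 0.10430931584173497
0.63 321 0.10427318870527502
0.66 324 0.10442910518318438
0.69 325 0.10420018302921275
panel u 14 [0.54502177 0.5470773  0.54974868]
yel [ 0.57123935 -0.15454855  0.049786  ] [ 0.5712262  -0.15461056  0.04966593]
blue [0.60805407 0.18664316 0.05911977] [0.60757681 0.18498235 0.05361154]
red [0.49679891 0.20614221 0.05032801] [0.49773764 0.20786241 0.05631259]
```

View pics/s7c.png

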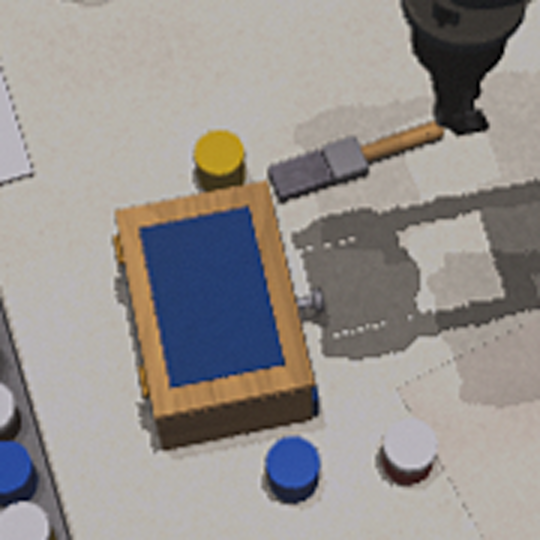

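The lid is level to within 0.3 mm at z 104 mm. The panel is at its home position, the neighbouring pots haven't moved, and the arm is clear. Handing in.

```bash
python3 -c "
from workcell import ctrl
print(ctrl.hand_in())"
```

```text
the job is handed in; nothing more can be done
None
```

The paint chest is closed: I pushed the drawer home by its knob first, then brought the lid down slowly, and handed in with the arm clear at about 17 s.

- **Drawer:** it reached a hard stop, with the force rising from about 1.5 N to 12 N. The last picture shows the drawer front within about 2 mm of its expected home position.
- **Lid:** the fingertip moved it down at about 3 N until it met the rim. It pressed 13.5 N on the closed lid, plus a slight final nudge whose force I didn't read. Afterwards the lid measured level to within 0.3 mm, at 104 mm above the table against 103 mm expected, which is within the calibration error.
- **Things around the chest:** the blue, yellow and red pots stayed within measurement error, and the brush looked unmoved. I did not measure the cup, bottle or tissue box again, but the arm never went near them.
- **Small pots in the drawer:** I could not see them once the drawer was shut, so I have not confirmed they are upright. They stood upright before the push, which was gentle, at about 30 mm/s.

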